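# Bolt the oak shelf and lay the T-square flush to its front edge

### The job

First lock the oak shelf to its end bracket by sliding the steel barrel bolt on its top fully home into the keeper. Then take the T-square off the grey trivet and lay it ready for marking: its wooden fence flush along the shelf's front edge and its blade flat on the shelf in the gap between the black mortar and the white vase. Leave it lying there, and leave everything else standing where it is.

Things in the scene. Friction and masses are not known exactly. Their poses are not given: they have to be found in the camera images.
- shelf: Fixed oak shelf, 540 long (y), 200 deep (x), 25 thick, top 90 mm above the table, over a drawer case set back 29 mm. Origin: middle of the front top edge: top face z=0, front edge face x=0, x over the shelf away from the robot, y left, z up. Yaw up to 0.1 rad. Wall strip behind it (x=202), 70 mm higher. Bolt guides (y=121, 210) and keeper (y=243), all at x=30, stand 22 mm above the top.
- bolt (a joint): Travel of the barrel bolt in m, along the shelf's +y: 0 fully drawn, 0.040 fully home in the keeper (hard stop). Friction about 2 N, stays where it is left.
- bolt_knob (a point): Top centre of the bolt's upright round steel knob, 14 mm diameter, 52 mm above the shelf top and 30 mm behind the front edge, near the shelf's left end. Moves with the bolt from y=155 (drawn) to y=195 mm (home) in the shelf's frame. The rod below it lies along y, 10 mm thick, axis 11 mm above the shelf.
- square: T-square, 0.19 kg. Blade x 0..160, 36 wide (y), z 0..5 mm. Wooden fence across its end: x -20..0, 120 long (y), z -11..5. Wooden grip block on the blade: x 10..60, 28 wide (y), z 5..37. Origin: middle of the fence's inner face, at the blade's underside; x along the blade, z up. Balances near x=45. Starts level on the trivet, fence overhanging. Laid right, its axes match the shelf's.
- fence_left (a point): On the square's fence: inner face, 55 mm to +y of the square's origin.
- fence_right (a point): On the square's fence: inner face, 55 mm to -y of the square's origin.
- blade (a point): On the square's blade: underside, centre line, 130 mm from the origin along +x.
- mortar: Black granite mortar, open, 110 mm across the rim, 72 across the foot, 80 high, standing on the shelf about 130 mm behind the front edge. Origin: centre of its underside. Mortar and vase are always neighbours, about 165 to 185 mm apart between centres, either one on the left.
- vase: White ceramic vase, 72 mm at its widest, 140 high, standing on the shelf about 130 mm behind the front edge. Origin: centre of its underside.
- trivet: Grey silicone disc, 150 mm diameter, 12 thick, flat on the table to the left or right. Origin: centre of its underside.
- jar_a: Glass jar with bamboo lid, 55 mm diameter, 76 high, at the right end of the shelf. Origin: centre of its underside.
- jar_b: The same kind of jar, on the table close to the trivet's left rim. Origin: centre of its underside.
- pestle: Black granite pestle standing on end on the table in front of the shelf, 44 mm diameter, 130 high. Origin: centre of its underside.
- mug: Ceramic mug, 76 mm across and 85 high with a handle, on the table on the side away from the trivet. Origin: centre of its underside.
Mind the look-alikes: they are no part of the job. What is shaped like the mortar but green or purple is not meant.

How it is judged:
By the outcome, as a careful person would: the job done as asked, in the order asked, and still so for the second after the job is handed in, with the robot touching nothing.
It also fails if it takes over 54 s, if anything falls off the work surface, if the arm or the gripper's body presses on something with over 40 N, if the wrist force passes 120 N, or if a joint passes its speed limit or range.

### The arm

A 6-joint arm with a two-finger parallel gripper is mounted at the origin on the work surface. World frame = base frame: x ahead of the robot, y to its left, z up, the work surface at z = 0. Lengths are in m, angles in degrees, forces in N, time in s.
With the tool pointing down it reaches from about 0.375 to 0.9 m from the base axis. Payload 3.1 kg.
Tool frame: the origin (TCP) lies on the centre line of the jaws, within the pads' length; the fingertips stand 22 mm ahead of it and the grasp point (between the pads) lies 3 mm ahead of it; y points along the fingers, z is the direction in which the jaws open and shut, and the axes are right-handed (so a half turn about y gives the same grasp; the last joint's range is limited). The gripper opens to 87 mm and grips with 3 to 60 N. Pads are 19 mm wide; open, the fingers measure 117 mm over their backs; the gripper's body (75 mm by 190 mm) begins 51 mm behind the grasp point.
Start: joints at [53.314, 30.224, 82.088, -0, 67.689, -10.227], TCP at [0.278, 0.56, 0.245] pointing down, gripper open.
Joint ranges: [-176.69, 176.69], [-43.24, 126.21], [12.49, 139.97], [-82, 262], [0, 151.66], [-163.58, 163.58]. Speed limits (degrees/s): [159.86, 159.86, 180, 180, 180, 180].

### API

Orientations are given as a 3x3 rotation matrix whose columns are the frame's x, y, z axes.
In Python, from rig import bot gives the robot as it stands.
- The arm moves only by the tool jog_arm, never from a script. Its argument "motion" is one flat list of numbers, 6 for each row, row after row: the shift along the tool's x, y, z in mm, then the turn, a rotation vector about the tool's x, y, z in degrees. A call has 1 to 20 rows; each row is the pose to reach, as a shift and turn from the pose commanded when the call began, along the tool's axes at that moment; what a row does not reach only later rows make up. A row lasts 1/8 s, in which the tool goes at most 62.5 mm and 10.7 degrees, less where a joint would pass 70% of its speed; a pose out of reach is approached as far as the arm can. A call with a gripper value outside its range is refused whole. "gripper" is the opening, from 0 (shut) to 1 (fully open), set as the call begins (left out, the last holds). The fingers move at their own pace and stop on an object; the grip force is fixed at half the most. Time passes only in rows, so rows that repeat a pose let the fingers close. It gives the time, the measured TCP pose, the force and the opening at its end, in the units of the state.
- bot.read_state(): the state, without advancing time (a new reading comes with each control period).
- bot.capture(name): name is "side" or "top"; returns (picture, depth): 420x560x3 uint8, red, green, blue; 420x560 float32, m along the optical axis (not along the pixel's ray), 0 where there is no reading.
- bot.get_calibration(name): a dict with "mtx" (3x3 intrinsics, pixels), "pose" (4x4, takes a point from camera to world coordinates). Camera axes: x right, y up, looking along -z (the intrinsics and any distortion apply to the point x, -y, -z); pixel columns grow to the right and rows downward; lengths in m; the calibration is good to about 2 mm. A picture is of the moment at which its call begins. get_calibration takes no time and is no camera call.
- bot.hand_in(): hands the job in, once; it reports no verdict.
The state is a dict: "time_s": time; "joint_positions": joint angles; "qvel": joint speeds; "tau": joint torques, N m; "position": TCP position; "tcp_rot": TCP orientation; "force": force on the tool from outside, world axes, zero at the start; "moment": the same for the moment, N m; "opening": opening from 0.0 (shut) to 1.0 (fully open).
Only numpy, scipy, OpenCV 4.12 (cv2) and the standard library are available. Lean on these libraries where they do the work, as an engineer would, in place of code of your own. Each camera call takes 0.05 s, during which the arm holds its last target.

## Working session

There is one attempt and no reset: what is moved stays moved. The work goes in short steps, Python scripts to look and compute and a tool call to move; the robot and the scene stay as the last step left them, time stands still between calls to the robot, and variables do not carry over. Pictures are saved under pics/ and viewed, and the job is handed in when it is done.

Besides the shell and the picture viewer there is one more tool, called after "Call:" by a JSON object that holds its "api" and its "payload", one argument or row to a line. jog_arm: Moves the arm, as the interface text tells. Its arguments: {"type":"object","properties":{"motion":{"type":"array","items":{"type":"number"}},"gripper":{"type":"number"}},"required":["motion"]}

```bash
ls; mkdir -p pics; python3 - <<'E'
from rig import bot
import cv2,numpy as np
s=bot.read_state();print(s)
for n in("side","top"):
    p,d=bot.capture(n);c=bot.get_calibration(n);print(n,c)
    cv2.imwrite(f"pics/{n}0.png",p[:,:,::-1]);np.savez(f"pics/{n}0.npz",p=p,d=d)
E
```

```text
pics
{'time_s': 0.0, 'joint_positions': array([ 5.33128805e+01,  3.02780579e+01,  8.21555026e+01,  8.05043017e-04,
        6.76872605e+01, -1.02272276e+01]), 'qvel': array([-0.06015287,  0.06995633, -0.01601235, -0.05734383, -0.01911443,
        0.00201155]), 'tau': array([-1.01966998e-03, -4.40041280e+01, -1.76589096e+01,  6.32192334e-02,
        5.83365059e-02, -1.39189292e-04]), 'position': array([0.27804641, 0.55900031, 0.24358621]), 'tcp_rot': array([[ 8.95243860e-01, -1.27026926e-03,  4.45574704e-01],
       [-4.45576347e-01, -1.68323974e-03,  8.95242362e-01],
       [-3.87189802e-04, -9.99997777e-01, -2.07291198e-03]]), 'force': array([ 0.09191536, -0.37269025, -0.61768338]), 'moment': array([-0.02289294, -0.01009084,  0.0042735 ]), 'opening': 1.0032690051667197}
side {'mtx': array([[465.19523025,   0.        , 283.54939921],
       [  0.        , 465.19523025, 209.67553554],
       [  0.        ,   0.        ,   1.        ]]), 'pose': array([[ 0.98856055,  0.08053991, -0.12752007,  0.38066143],
       [-0.15040295,  0.58958589, -0.79357887, -0.88897455],
       [ 0.01126927,  0.80368016,  0.59495479,  0.75453837],
       [ 0.        ,  0.        ,  0.        ,  1.        ]])}
top {'mtx': array([[473.80484357,   0.        , 275.92480358],
       [  0.        , 473.80484357, 207.45794397],
       [  0.        ,   0.        ,   1.        ]]), 'pose': array([[-0.00486577,  0.99933632, -0.03610042,  0.48690714],
       [-0.9998594 , -0.00544129, -0.01586104, -0.0234045 ],
       [-0.01604695,  0.03601817,  0.99922229,  1.14713472],
       [ 0.        ,  0.        ,  0.        ,  1.        ]])}
```

View pics/top0.png

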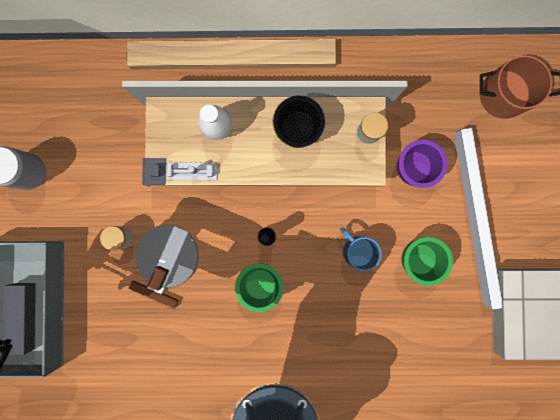

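View pics/side0.png

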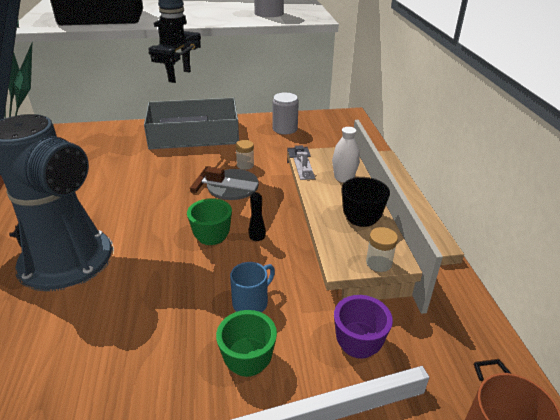

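The top view shows the shelf (145–386, 97–185), the bolt at (150–218, 170), the vase (213,121), the black mortar (299,121), and the trivet (167,257) with the square on it, its fence at (155,290) and grip at (158,278).

Possible look-alikes:
- **Mortar:** black (299,121) on the shelf. Green (259,288), green (428,261), purple (422,163) and the terracotta pot (523,83) are not it.
- **T-square:** on the trivet (165,265). The white bar at (480,218) and the plank at (230,52) are not it.
- **Bolt knob:** somewhere on the assembly at (150–218,170).

Next I'll look at close crops.

```bash
cat > h.py <<'E'
import numpy as np,cv2
from rig import bot
def cal(n):
    c=bot.get_calibration(n);return c["mtx"],c["pose"]
def ray(n,u,v):
    K,T=cal(n);d=np.array([(u-K[0,2])/K[0,0],-(v-K[1,2])/K[1,1],-1.]);return T[:3,3],T[:3,:3]@d
def onz(n,u,v,z):
    o,d=ray(n,u,v);return o+d*(z-o[2])/d[2]
def cloud(n,dep):
    K,T=cal(n);v,u=np.mgrid[:420,:560]
    P=np.stack([(u-K[0,2])/K[0,0]*dep,-(v-K[1,2])/K[1,1]*dep,-dep],-1)
    return P@T[:3,:3].T+T[:3,3]
def proj(n,P):
    K,T=cal(n);q=(np.asarray(P)-T[:3,3])@T[:3,:3];return np.stack([K[0,0]*q[...,0]/-q[...,2]+K[0,2],-K[1,1]*q[...,1]/-q[...,2]+K[1,2]],-1)
E
python3 - <<'E'
from h import *
a=np.load("pics/top0.npz");p=a['p'][:,:,::-1];b=np.load("pics/side0.npz");q=b['p'][:,:,::-1]
r=lambda im,x0,x1,y0,y1:cv2.resize(im[y0:y1,x0:x1],(400,int(400*(y1-y0)/(x1-x0))),interpolation=cv2.INTER_CUBIC)
L=np.vstack([r(p,90,210,215,315),r(p,140,230,150,195)]);R=np.vstack([r(q,180,270,130,205),r(q,280,340,140,185)])
H=max(len(L),len(R));o=np.zeros((H,800,3),np.uint8);o[:len(L),:400]=L;o[:len(R),400:]=R
cv2.imwrite("pics/crop0.png",o[:600] if H>600 else o);print(o.shape)
C=cloud("top",a['d']);D=cloud("side",b['d'])
for u,v in[(260,165),(340,180),(260,186),(167,235),(185,235),(158,278),(155,292),(299,121),(210,112),(197,170),(267,237),(370,127),(113,238),(230,350)]:print(u,v,C[v,u].round(4))
E
```

```text
(633, 800, 3)
260 165 [0.6205 0.0286 0.0903]
340 180 [ 0.5857 -0.1501  0.0894]
260 186 [5.807e-01 3.320e-02 2.000e-04]
167 235 [0.4632 0.2562 0.0136]
185 235 [0.4631 0.2114 0.0207]
158 278 [0.3648 0.2675 0.0508]
155 292 [0.3279 0.2833 0.0178]
299 121 [ 0.7147 -0.0587  0.1101]
210 112 [0.7081 0.1196 0.2276]
197 170 [0.6088 0.168  0.1021]
267 237 [0.4604 0.0121 0.1314]
370 127 [ 0.688  -0.2036  0.1692]
113 238 [0.4582 0.3645 0.0739]
230 350 [0.1876 0.1063 0.0041]
```

View pics/crop0.png

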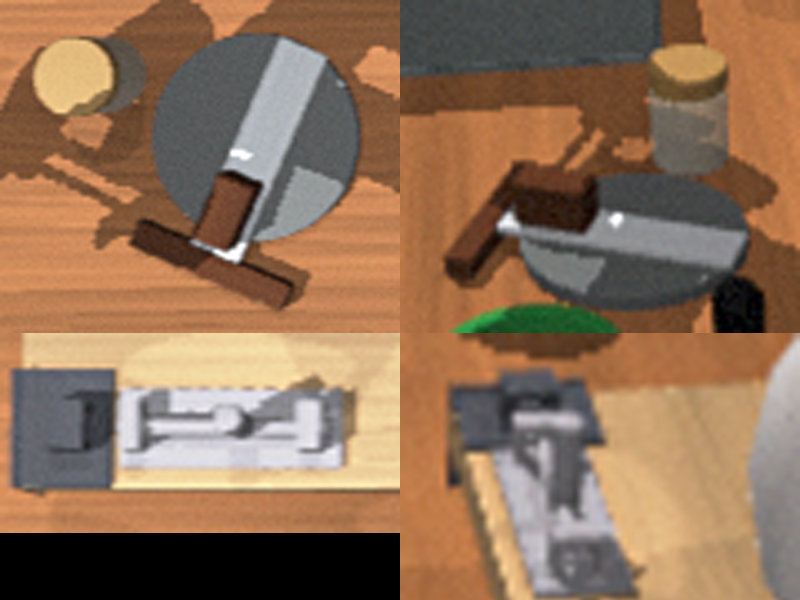

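The crop shows the bolt drawn: the knob sits at about (192,169) in the top view, between the right guide (~210) and left guide (~170), with the dark keeper at ~160. The square's grip block stands on the blade near the fence, as described. Next come the measurements.

```bash
cat > meas.py <<'E'
from h import *
def shelf(a):
    C=cloud("top",a['d']);pts=[]
    Z=C[...,2]
    for u in list(range(225,380)):
        col=Z[150:200,u]; m=np.where(col>0.06)[0]
        if len(m): pts.append((u,150+m.max()+0.5))
    P=np.array([onz("top",u,v,0.09)[:2] for u,v in pts])
    vx,vy,x0,y0=cv2.fitLine(P.astype(np.float32),cv2.DIST_HUBER,0,0.0005,0.0005).ravel()
    if vy<0: vx,vy=-vx,-vy
    yaw=np.arctan2(-vx,vy); return yaw,np.array([x0,y0]),P
E
python3 - <<'E'
from meas import *
a=np.load("pics/top0.npz");p=a['p'];C=cloud("top",a['d']);Z=C[...,2]
b=np.load("pics/side0.npz");D=cloud("side",b['d'])
yaw,x0,P=shelf(a);print("yaw",np.degrees(yaw),x0,"spread",np.ptp(P[:,0]))
ex=np.array([np.cos(yaw),np.sin(yaw)]);ey=np.array([-np.sin(yaw),np.cos(yaw)])
# shelf ends at z .09
R=[]
for v in range(105,180):
    m=np.where((Z[v,330:420]>0.08)&(Z[v,330:420]<0.1))[0]; R.append(onz("top",330+m.max()+.5,v,.09)[:2])
R=np.array(R);r=(R-x0)@ey;print("right end y'",np.median(r),r.min(),r.max())
L=[]
for v in range(105,155):
    m=np.where((Z[v,130:200]>0.08)&(Z[v,130:200]<0.1))[0]; L.append(onz("top",130+m.min()-.5,v,.09)[:2])
l=(np.array(L)-x0)@ey;print("left",np.median(l),l.min(),l.max(),"len",np.median(l)-np.median(r))
o=x0+ey*(np.median(l)+np.median(r))/2;print("origin",o)
W=(C[...,:2]-o);S=np.stack([W@ex,W@ey],-1)
k=onz("top",192.2,169.1,.142)[:2]-o;print("knob shelf",k@ex,k@ey)
m=(Z>.125)&(Z<.15)&(S[...,0]>0.01)&(S[...,0]<.05)&(S[...,1]>.13)&(S[...,1]<.22);print("knob depth",m.sum(),S[m].mean(0) if m.any() else 0,Z[m])
# front edge from side camera
M=(D[...,2]>.085)&(D[...,2]<.095);Sd=np.stack([(D[...,:2]-o)@ex,(D[...,:2]-o)@ey],-1)
for y in(-.15,-.05,.05):
    mm=M&(abs(Sd[...,1]-y)<.01)&(Sd[...,0]<.1);print("side front",y,Sd[mm][:,0].min(),np.median(D[mm][:,2]))
from scipy.optimize import least_squares
def circ(Q):
    c=least_squares(lambda q:np.hypot(*(Q-q[:2]).T)-q[2],[*Q.mean(0),.03],loss='soft_l1',f_scale=.002).x;return c
V=(p.max(-1)<60)&(Z>.16)&(Z<.18);V=V&(S[...,0]>.03)
pts=S[V];h=cv2.convexHull(pts.astype(np.float32))[:,0];print("mortar rim",V.sum(),circ(h),cv2.minEnclosingCircle(pts.astype(np.float32)))
for zl,zh in((.12,.15),(.15,.18),(.18,.24)):
    for nm,CC in(("t",C),("s",D)):
        SS=np.stack([(CC[...,:2]-o)@ex,(CC[...,:2]-o)@ey],-1)
        m=(CC[...,2]>zl)&(CC[...,2]<zh)&(SS[...,0]>.06)&(SS[...,0]<.185)&(SS[...,1]>.04)&(SS[...,1]<.2)
        if m.sum()>8:print("vase",nm,zl,m.sum(),circ(SS[m]),SS[m].min(0),SS[m].max(0))
# square
near=(C[...,0]>.25)&(C[...,0]<.58)&(C[...,1]>.13)&(C[...,1]<.345)
g=near&(Z>.044)&(Z<.056);print("grip z",np.median(Z[g]),cv2.minAreaRect(C[g][:,:2].astype(np.float32)*1000))
hsv=cv2.cvtColor(p,cv2.COLOR_RGB2HSV)
for nm,u,v in(("blade",178,240),("fence",170,299),("triv",150,240),("triv shade",182,275)):print(nm,hsv[v,u],p[v,u],Z[v,u])
E
```

```text
yaw -0.35470283 [ 0.5742497  -0.00579003] spread 0.03195702244542453
right end y' -0.2790455270349926 -0.3216538706936245 -0.18138615400508973
left 0.29567060051950556 0.29503950028971265 0.29630408156565385 len 0.5747161275544981
origin [0.57430115 0.00252235]
knob shelf 0.03081024498734355 0.16862557603279674
knob depth 42 [0.03114211 0.17144907] [0.13760437 0.14068749 0.14477011 0.13982816 0.14367816 0.14310558
 0.14790041 0.14327037 0.14418165 0.1409332  0.14161868 0.14173856
 0.14317531 0.1436704  0.14353506 0.14150314 0.13438022 0.14579713
 0.14492697 0.14141039 0.14295648 0.14159395 0.1395662  0.13788131
 0.14088177 0.13778153 0.139241   0.13999387 0.14314375 0.14099948
 0.12532753 0.146119   0.14251571 0.14279463 0.14004084 0.13507621
 0.12883181 0.13130659 0.13306249 0.1325913  0.12880472 0.12553345]
side front -0.15 -0.00031350043530483 0.08923999910259128
side front -0.05 -0.6441501066556881 0.08945934625451757
side front 0.05 -0.522645990475279 0.08909444103862452
mortar rim 781 [ 0.12797536 -0.05761618  0.05302213] ((0.12821722030639648, -0.057969268411397934), 0.0540136
[... 253 characters left out ...]
06329] [0.09560169 0.08725349] [0.15523271 0.1550849 ]
vase s 0.15 299 [0.12911192 0.12040067 0.03136795] [0.09498309 0.08426454] [0.1612625  0.12946753]
vase t 0.18 653 [0.12682045 0.11900511 0.0178523 ] [0.10188649 0.09204719] [0.15883845 0.14998808]
vase s 0.18 407 [0.12746538 0.11620679 0.01622727] [0.10003567 0.09136168] [0.15805532 0.13518639]
grip z 0.04955364823922048 ((452.91278076171875, 305.58392333984375), (240.82220458984375, 78.61170959472656), 11.117413520812988)
blade [113  11 185] [177 179 185] 0.015581114320894374
fence [  9 145 118] [118  72  51] 0.018539448726793584
triv [80  8 96] [93 96 95] 0.015594948923081331
triv shade [ 95  10 153] [147 152 153] 0.014451084159258443
```

```bash
python3 - <<'E'
from meas import *
a=np.load("pics/top0.npz");p=a['p'];C=cloud("top",a['d']);Z=C[...,2]
b=np.load("pics/side0.npz");D=cloud("side",b['d']);q=b['p']
yaw,x0,P=shelf(a);print(len(P),P[::15].round(4).tolist())
hsv=cv2.cvtColor(p,cv2.COLOR_RGB2HSV)
# colour-based front edge
ex=np.array([np.cos(yaw),np.sin(yaw)]);ey=np.array([-np.sin(yaw),np.cos(yaw)])
for v in(100,110,150,160,170,178):
    m=np.where((Z[v,330:400]>0.08)&(Z[v,330:400]<0.1))[0]
    print(v,330+m.max(),Z[v,376:392].round(3),hsv[v,380:390].tolist() if v==160 else '')
for u in(230,300,370):print(u,Z[178:192,u].round(3),p[178:192,u].tolist())
E
```

```text
155 [[0.5749, 0.1072], [0.5747, 0.0736], [0.5745, 0.04], [0.5743, 0.0064], [0.5741, -0.0272], [0.5739, -0.0607], [0.5737, -0.0942], [0.5735, -0.1276], [0.5733, -0.161], [0.5731, -0.1944], [0.5729, -0.2277]]
100 384 [0.089 0.089 0.09  0.093 0.09  0.089 0.088 0.093 0.091 0.047 0.054 0.05
 0.05  0.05  0.05  0.05 ] 
110 384 [ 0.092  0.092  0.092  0.091  0.092  0.092  0.09   0.089  0.089 -0.004
 -0.001 -0.001  0.    -0.003 -0.003 -0.002] 
150 384 [ 0.088  0.093  0.095  0.089  0.09   0.091  0.093  0.088  0.089  0.002
  0.     0.002  0.001  0.001  0.006 -0.004] 
160 399 [ 0.091  0.093  0.09   0.094  0.089  0.088  0.092  0.091  0.088  0.001
  0.001  0.002  0.     0.    -0.001  0.002] [[19, 93, 233], [17, 93, 234], [19, 92, 234], [19, 90, 237], [20, 89, 243], [16, 101, 197], [14, 140, 129], [12, 139, 128], [13, 149, 130], [13, 139, 132]]
170 384 [ 0.092  0.091  0.091  0.093  0.094  0.09   0.088  0.091  0.094  0.002
 -0.002  0.     0.001  0.001  0.001  0.003] 
178 384 [ 0.089  0.091  0.091  0.09   0.089  0.092  0.092  0.089  0.09   0.001
  0.001  0.     0.003 -0.001 -0.001 -0.001] 
230 [ 0.09 
[... 299 characters left out ...]
128, 84], [183, 119, 81]]
300 [ 0.089  0.089  0.094  0.091  0.089  0.087  0.093  0.088  0.001  0.001
 -0.    -0.003 -0.005 -0.004] [[238, 209, 153], [242, 214, 161], [238, 207, 156], [239, 208, 157], [238, 208, 155], [238, 209, 153], [239, 206, 153], [145, 119, 92], [158, 107, 72], [181, 122, 82], [190, 128, 86], [175, 117, 76], [186, 126, 85], [180, 122, 78]]
370 [ 0.087  0.09   0.088  0.094  0.089  0.089  0.091  0.083  0.001 -0.003
  0.002  0.005 -0.002 -0.004] [[235, 202, 151], [237, 204, 153], [234, 200, 149], [236, 205, 153], [241, 212, 158], [246, 222, 170], [247, 224, 168], [205, 168, 123], [154, 111, 76], [197, 127, 83], [201, 135, 89], [181, 121, 78], [185, 121, 81], [187, 125, 84]]
```

```bash
python3 - <<'E'
from meas import *
a=np.load("pics/top0.npz");p=a['p'].astype(float)[...,0];b=np.load("pics/side0.npz");q=b['p']
pts=[]
for u in range(225,381):
    c=p[178:190,u];t=np.median(c[:6]);mid=(t+125)/2
    i=np.where(c<mid)[0][0];pts.append((u,178+i-1+(c[i-1]-mid)/(c[i-1]-c[i])))
# pixel-area: crossing of midlevel ~ edge
P=np.array([onz("top",u,v,.09)[:2] for u,v in pts]).astype(np.float32)
vx,vy,x0,y0=cv2.fitLine(P,cv2.DIST_HUBER,0,.0003,.001).ravel()
if vy<0:vx,vy=-vx,-vy
print("top yaw",np.degrees(np.arctan2(-vx,vy)),x0,y0,"x at y=0.03:",x0+(0.03-y0)*vx/vy, np.array(pts)[::20])
for v in(200,230,260):print(v,q[v,300:335].tolist())
o=np.hstack([cv2.resize(q[130:300,270:440,::-1],(595,595),interpolation=cv2.INTER_CUBIC)]);cv2.imwrite("pics/side_shelf.png",o)
E
```

```text
top yaw -0.51485705 0.576073 -0.024831232 x at y=0.03: 0.57656574 [[225.         184.53455285]
 [245.         184.5304878 ]
 [265.         184.57113821]
 [285.         184.62078652]
 [305.         184.64516129]
 [325.         184.75301205]
 [345.         184.75617284]
 [365.         185.21212121]]
200 [[125, 97, 68], [119, 98, 69], [158, 127, 90], [229, 185, 130], [221, 178, 124], [218, 169, 121], [210, 166, 117], [224, 180, 126], [231, 189, 135], [220, 175, 126], [208, 164, 114], [210, 169, 118], [211, 169, 124], [216, 172, 122], [215, 172, 121], [218, 173, 124], [220, 174, 124], [220, 178, 124], [212, 172, 121], [213, 171, 123], [218, 178, 123], [224, 183, 132], [232, 192, 137], [232, 192, 136], [227, 184, 129], [224, 183, 130], [228, 187, 135], [230, 189, 136], [233, 193, 141], [228, 187, 131], [227, 183, 130], [223, 181, 127], [219, 176, 124], [220, 175, 126], [220, 181, 128]]
230 [[168, 106, 66], [162, 104, 63], [164, 105, 63], [160, 102, 59], [161, 102, 61], [167, 112, 68], [171, 110, 69], [174, 109, 63], [168, 107, 67], [121, 96, 67], [120, 97, 73], [137, 110, 74], [220, 175, 
[... 255 characters left out ...]
108], [204, 161, 115], [213, 170, 119], [214, 170, 119], [220, 175, 125], [218, 176, 126], [218, 172, 128], [216, 174, 124]]
260 [[180, 115, 68], [184, 117, 71], [173, 112, 63], [170, 108, 68], [169, 110, 66], [167, 107, 62], [169, 106, 65], [164, 103, 59], [163, 101, 63], [161, 103, 59], [164, 105, 62], [159, 103, 59], [163, 106, 65], [160, 100, 60], [152, 100, 55], [163, 106, 65], [175, 110, 67], [146, 99, 61], [122, 97, 67], [122, 97, 68], [146, 117, 83], [234, 189, 134], [234, 198, 139], [226, 183, 128], [221, 177, 123], [223, 181, 132], [220, 175, 121], [217, 171, 124], [205, 162, 115], [207, 165, 116], [217, 172, 124], [222, 179, 129], [213, 171, 119], [208, 166, 119], [204, 164, 118]]
```

View pics/side_shelf.png

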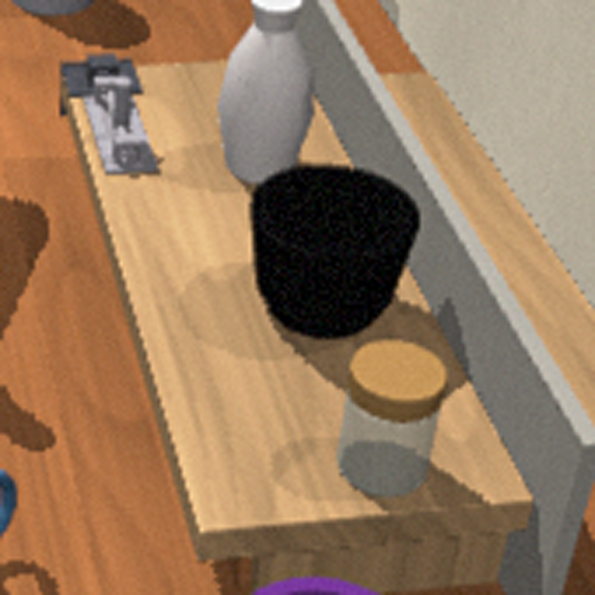

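The side crop shows the front edge running clear from about (290,160) to (327,281), with the bolt knob upright near (303,155).

```bash
python3 - <<'E'
from meas import *
a=np.load("pics/top0.npz");p=a['p'].astype(float)[...,0];b=np.load("pics/side0.npz");q=b['p'].astype(float)[...,0]
pts=[]
for v in range(190,276):
    c=q[v]; u0=int(302+(v-200)*0.31)-8; s=c[u0:u0+20]
    i=[k for k in range(1,20) if s[k]>178 and s[k-1]<=178 and s[max(0,k-2)]<140]
    if i:k=i[0];pts.append((u0+k-1+(178-s[k-1])/(s[k]-s[k-1]),v))
P=np.array([onz("side",u,v,.09)[:2] for u,v in pts]).astype(np.float32)
vx,vy,x0,y0=cv2.fitLine(P,cv2.DIST_HUBER,0,.0003,.001).ravel()
if vy<0:vx,vy=-vx,-vy
print(len(P),"side yaw",np.degrees(np.arctan2(-vx,vy)),"x at y=0.03:",x0+(0.03-y0)*vx/vy)
# right end y from top: edge col subpixel near rows 145-175
pc=[]
for v in range(150,180):
    c=p[v,376:394];t=np.median(c[:6]);e=np.median(c[-4:]);mid=(t+e)/2;i=np.where(c<mid)[0][0];pc.append(376+i-1+(c[i-1]-mid)/(c[i-1]-c[i]))
yr=onz("top",np.median(pc),165,.09);print("right end top",np.median(pc),yr)
print("left end top (row 130)",p[130,138:152]); 
print("left@145", onz("top",145,130,.09))
# knob blob: depth
C=cloud("top",a['d']);Z=C[...,2]
ys,xs=np.where((Z>.135)&(C[...,0]>.58)&(C[...,0]<.63)&(C[...,1]>.13)&(C[...,1]<.22));print("knob px",xs.mean(),ys.mean(),len(xs),onz("top",xs.mean(),ys.mean(),.142))
print(proj("side",onz("top",xs.mean(),ys.mean(),.142)))
o=cv2.resize(b['p'][140:180,280:330,::-1],(800,640),interpolation=cv2.INTER_CUBIC)[:600];cv2.imwrite("pics/knobside.png",o)
E
```

```text
86 side yaw -0.5938824 x at y=0.03: 0.57471335
right end top 385.20946677900815 [ 0.61859138 -0.25101926  0.09      ]
left end top (row 130) [196. 197. 195. 194. 194. 194. 197. 215. 221. 216. 212. 213. 217. 219.]
left@145 [0.70158084 0.28795169 0.09      ]
knob px 190.6764705882353 168.58823529411765 34 [0.60727358 0.17421882 0.142     ]
[305.06302778 152.21131689]
```

View pics/knobside.png

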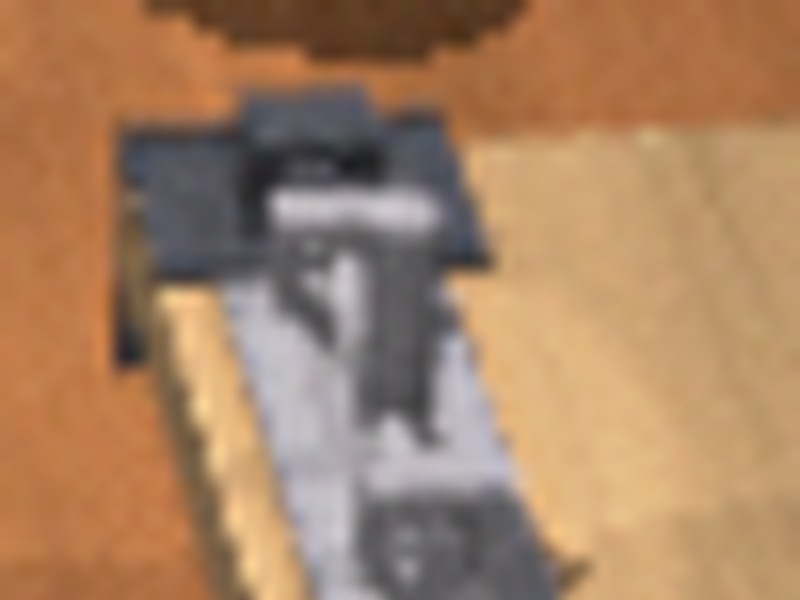

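The shelf frame agrees in both views: origin about (0.5757, 0.0185), yaw about −0.55°. The knob at (0.607, 0.174) is where it should be. Now the square.

```bash
cat >> meas.py <<'E'
def tgt(x,y,z,zang,s=None):
    """delta rows values from measured pose; zang=world direction of tool z (deg)"""
    s=s or bot.read_state();R=s['tcp_rot'];d=R.T@(np.array([x,y,z])-s['position'])*1000
    t=np.radians(zang);zz=np.array([np.cos(t),np.sin(t),0]);yy=np.array([0,0,-1.]);Rt=np.stack([np.cross(yy,zz),yy,zz],1)
    return d.round(1),np.degrees(cv2.Rodrigues(R.T@Rt)[0].ravel()).round(1)
E
python3 - <<'E'
from meas import *
a=np.load("pics/top0.npz");p=a['p'];C=cloud("top",a['d']);Z=C[...,2];hsv=cv2.cvtColor(p,cv2.COLOR_RGB2HSV)
box=np.zeros((420,560),bool);box[222:312,125:205]=1
g=box&(Z>.035);g[:, :138]=0;g[:262]=0
def rect(m,z):
    v,u=np.where(m);P=np.array([onz("top",x,y,z)[:2] for x,y in zip(u,v)])*1000
    return len(u),[np.round(k,1) for k in cv2.minAreaRect(P.astype(np.float32))],P.mean(0).round(1)
print("grip",rect(g,.049))
bl=box&(hsv[...,1]<30)&(hsv[...,2]>165);n,l,st,_=cv2.connectedComponentsWithStats(bl.astype(np.uint8));i=1+st[1:,4].argmax();bl=l==i
print("blade",rect(bl,.017),st[i])
f=box&(hsv[...,2]<135)&(hsv[...,1]>90)&(Z>.008)&(Z<.03);f[:270]=0
n,l,st,_=cv2.connectedComponentsWithStats(f.astype(np.uint8));i=1+st[1:,4].argmax();f=l==i
print("fence",rect(f,.017),st[i])
o=p[:,:,::-1].copy();o[g]=(0,0,255);o[bl]=(0,255,0);o[f]=(255,0,0);cv2.imwrite("pics/mask.png",cv2.resize(o[215:315,90:210],(720,600),interpolation=0))
print(tgt(.607,.141,.2436,90.55),tgt(.607,.141,.142,90.55))
E
```

```text
grip (315, [array([345. , 239.1]), array([ 97.2, 147.6]), np.float64(2.4)], array([362.5, 268.4]))
blade (605, [array([428.8, 244.3]), array([ 34.7, 107.3]), np.float64(66.3)], array([431.6, 242.8])) [157 227  30  47 605]
fence (418, [array([323.4, 289.8]), array([121. ,  21.8]), np.float64(66.9)], array([323.1, 289.9])) [129 281  49  27 418]
(array([ 4.807e+02,  3.000e-01, -2.277e+02]), array([  0.1, -27. ,  -0. ])) (array([ 480.8,  101.9, -227.5]), array([  0.1, -27. ,  -0. ]))
```

View pics/mask.png

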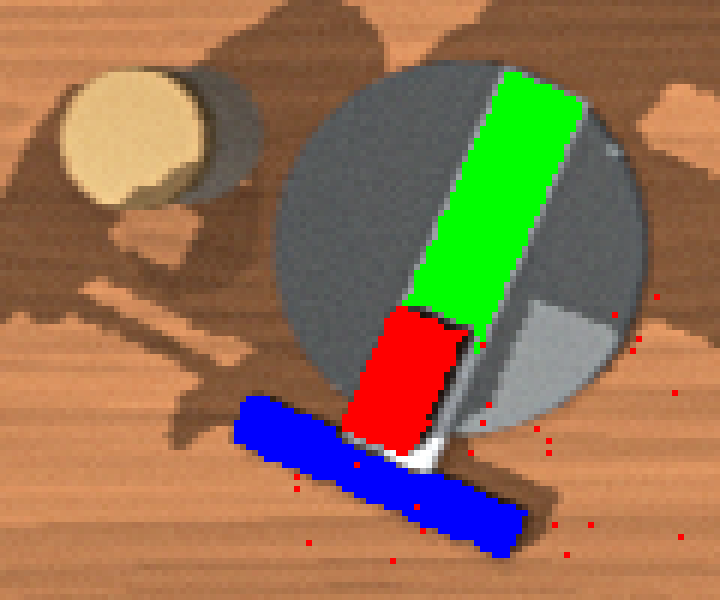

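The masks fit well: fence 121×22 mm, blade 35 mm wide, square yaw about −23.4°, origin (0.3326, 0.2858), grip centre about (0.3647, 0.272). First I'll do the bolt: go over with the fingers shut, then down on the right side of the knob.

Call:
{"api": "jog_arm", "payload": {
  "motion": [30,0,-14,0,-2,0,80,0,-38,0,-5,0,130,0,-62,0,-9,0,180,0,-85,0,-13,0,230,0,-109,0,-17,0,280,0,-133,0,-21,0,330,0,-156,0,-24,0,380,0,-180,0,-27,0,425,0,-201,0,-27,0,460,0,-218,0,-27,0,481,0,-228,0,-27,0,481,0,-228,0,-27,0,481,0,-228,0,-27,0],
  "gripper": 0
}}

```text
time_s: 1.72
position: [0.6063, 0.1423, 0.2442]
tcp_rot: [[1.0, -0.002, -0.01], [0.01, 0.001, 1.0], [-0.002, -1.0, 0.001]]
force: [0.8, 0.4, -0.2]
opening: 0.001
```

```bash
python3 - <<'E'
from meas import *
s=bot.read_state();print(s['position'],s['opening'],s['force'],s['tcp_rot'].round(3))
print(tgt(.607,.141,.142,90.55,s),tgt(.607,.141,.16,90.55,s))
E
```

```text
[0.60625319 0.14227248 0.24423913] 0.0006774633914561574 [ 0.76597499  0.41052073 -0.24451409] [[ 1.    -0.002 -0.01 ]
 [ 0.01   0.001  1.   ]
 [-0.002 -1.     0.001]]
(array([  0.9, 102.2,  -1.3]), array([-0. ,  0. , -0.1])) (array([ 0.9, 84.2, -1.3]), array([-0. ,  0. , -0.1]))
```

Call:
{"api": "jog_arm", "payload": {
  "motion": [1,20,-1,0,0,0,1,50,-1,0,0,0,1,80,-1,0,0,0,1,95,-1,0,0,0,1,102,-1,0,0,0,1,102,-1,0,0,0]
}}

```text
time_s: 2.48
position: [0.6085, 0.1406, 0.1428]
tcp_rot: [[1.0, 0.0, -0.01], [0.01, 0.0, 1.0], [0.0, -1.0, 0.0]]
force: [0.4, 0.6, 0.2]
opening: 0.005
```

```bash
python3 - <<'E'
from meas import *
for n in("side","top"):
    p,d=bot.capture(n);cv2.imwrite(f"pics/{n}1.png",p[:,:,::-1])
    im=p[:,:,::-1][110:210,230:370] if n=="side" else p[:,:,::-1][110:210,110:250]
    cv2.imwrite(f"pics/{n}1c.png",cv2.resize(im,(560,400),interpolation=cv2.INTER_CUBIC))
E
```

```text
(no output)
```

View pics/side1c.png

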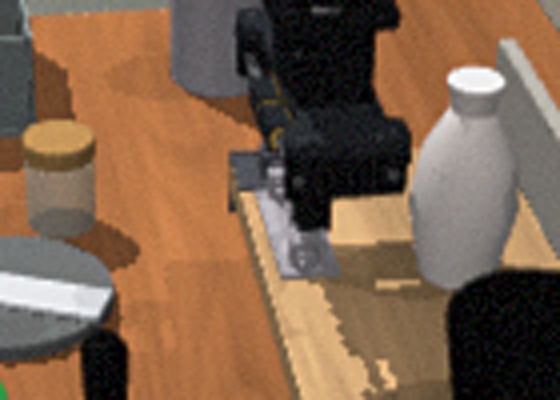

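The fingers stand above the right guide, just right of the knob (side view ~(299,155)). Now I'll push toward +y.

Call:
{"api": "jog_arm", "payload": {
  "motion": [-1,0,4,0,0,0,-1,0,8,0,0,0,-1,0,12,0,0,0,-1,0,16,0,0,0,-1,0,20,0,0,0,-1,0,25,0,0,0,-1,0,30,0,0,0,-1,0,35,0,0,0,-1,0,40,0,0,0,-1,0,43,0,0,0,-1,0,46,0,0,0,-1,0,46,0,0,0]
}}

```text
time_s: 4.08
position: [0.6069, 0.1865, 0.1426]
tcp_rot: [[1.0, -0.0, -0.01], [0.01, 0.001, 1.0], [-0.0, -1.0, 0.001]]
force: [0.7, -0.5, 1.4]
opening: 0.004
```

Call:
{"api": "jog_arm", "payload": {
  "motion": [0,0,1,0,0,0,0,0,2,0,0,0,0,0,3,0,0,0,0,0,3,0,0,0]
}}

```text
time_s: 4.58
position: [0.6069, 0.1891, 0.1426]
tcp_rot: [[1.0, -0.0, -0.009], [0.009, 0.0, 1.0], [-0.0, -1.0, 0.0]]
force: [1.9, -1.1, 1.1]
opening: 0.003
```

```bash
python3 - <<'E'
from meas import *
p,d=bot.capture("side");im=p[:,:,::-1][110:210,230:370]
cv2.imwrite("pics/side2c.png",cv2.resize(im,(560,400),interpolation=cv2.INTER_CUBIC));print(bot.read_state()['force'])
E
```

```text
[ 0.81916092 -1.62977473  0.26402001]
```

View pics/side2c.png

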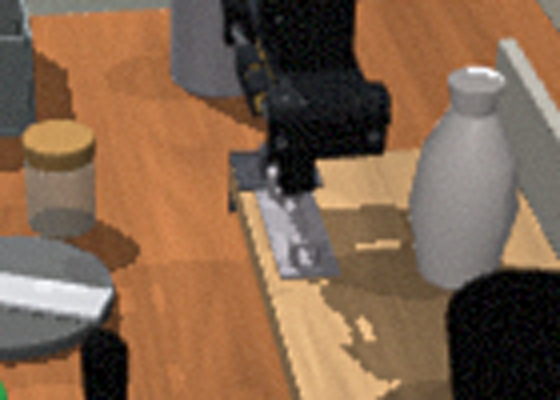

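Call:
{"api": "jog_arm", "payload": {
  "motion": [0,0,1,0,0,0,0,0,2,0,0,0,0,0,3,0,0,0,0,0,4,0,0,0,0,0,4,0,0,0]
}}

```text
time_s: 5.25
position: [0.607, 0.1933, 0.1425]
tcp_rot: [[1.0, 0.0, -0.01], [0.01, 0.0, 1.0], [0.0, -1.0, 0.0]]
force: [0.2, -1.8, 0.3]
opening: 0.006
```

Call:
{"api": "jog_arm", "payload": {
  "motion": [0,0,1,0,0,0,0,0,2,0,0,0,0,0,3,0,0,0,0,0,3,0,0,0]
}}

```text
time_s: 5.75
position: [0.607, 0.1962, 0.1425]
tcp_rot: [[1.0, 0.0, -0.009], [0.009, 0.0, 1.0], [0.0, -1.0, 0.0]]
force: [0.2, -1.4, 0.9]
opening: 0.003
```

Call:
{"api": "jog_arm", "payload": {
  "motion": [0,0,1,0,0,0,0,0,2,0,0,0,0,0,3,0,0,0,0,0,3,0,0,0]
}}

```text
time_s: 6.25
position: [0.607, 0.1974, 0.1426]
tcp_rot: [[1.0, -0.0, -0.01], [0.01, -0.003, 1.0], [-0.0, -1.0, -0.003]]
force: [0.1, -7.1, 1.5]
opening: 0.003
```

```bash
python3 - <<'E'
from meas import *
s=bot.read_state();print(s['force'],s['position'])
p,d=bot.capture("top");im=p[:,:,::-1][130:210,120:240]
cv2.imwrite("pics/top3c.png",cv2.resize(im,(720,480),interpolation=cv2.INTER_CUBIC))
E
```

```text
[ 0.05242009 -7.13857729  1.49260841] [0.60698194 0.19738994 0.14256959]
```

View pics/top3c.png

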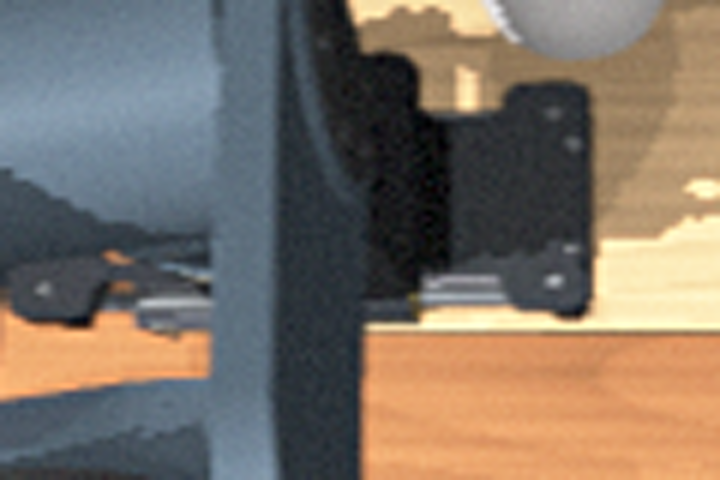

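The arm hides the bolt, but the force has jumped to 7 N, which looks like the hard stop. I'll push a little more to be sure, then back off and rise.

Call:
{"api": "jog_arm", "payload": {
  "motion": [0,0,1,0,0,0,0,0,2,0,0,0,0,0,2,0,0,0]
}}

```text
time_s: 6.68
position: [0.607, 0.1976, 0.1426]
tcp_rot: [[1.0, -0.001, -0.011], [0.011, -0.006, 1.0], [-0.001, -1.0, -0.006]]
force: [0.3, -11.7, 1.4]
opening: 0.004
```

Call:
{"api": "jog_arm", "payload": {
  "motion": [0,0,-6,0,0,0,0,0,-12,0,0,0,0,-15,-12,0,0,0,0,-50,-12,0,0,0,0,-90,-12,0,0,0,0,-108,-12,0,0,0]
}}

```text
time_s: 7.42
position: [0.6083, 0.1901, 0.2546]
tcp_rot: [[1.0, 0.006, -0.01], [0.01, 0.002, 1.0], [0.006, -1.0, 0.001]]
force: [-0.3, -0.6, -0.0]
opening: 0.004
```

```bash
python3 - <<'E'
from meas import *
s=bot.read_state();print(s['position'],s['force'],s['joint_positions'].round(1))
# grasp at square x=30
t=np.radians(-23.4);o=np.array([.3326,.2858]);g=o+.030*np.array([np.cos(t),np.sin(t)]);print(g)
print(tgt(*g,.24,66.6,s),tgt(*g,.043,66.6,s))
E
```

```text
[0.60829231 0.19006645 0.25461885] [-0.31059162 -0.64688197 -0.0381391 ] [  7.3  30.5  79.9   0.   69.3 -83.3]
[0.36013264 0.27388556]
(array([-247.4,   13.3,   86.3]), array([-0.2, 24. ,  0.3])) (array([-248.5,  210.3,   86. ]), array([-0.2, 24. ,  0.3]))
```

The bolt is at its hard stop: 12 N, and only 0.2 mm of motion for a 2 mm command. Now on to the square.

Call:
{"api": "jog_arm", "payload": {
  "motion": [-20,1,7,0,3,0,-60,3,21,0,8,0,-105,6,37,0,14,0,-150,8,52,0,19,0,-195,10,68,0,24,0,-230,12,80,0,24,0,-248,13,86,0,24,0,-248,30,86,0,24,0,-248,60,86,0,24,0,-248,90,86,0,24,0,-248,120,86,0,24,0,-248,120,86,0,24,0,-248,120,86,0,24,0],
  "gripper": 1
}}

```text
time_s: 9.05
position: [0.3594, 0.2732, 0.1314]
tcp_rot: [[0.917, 0.002, 0.398], [-0.398, 0.001, 0.917], [0.001, -1.0, 0.001]]
force: [0.3, -0.2, 0.1]
opening: 0.994
```

```bash
python3 - <<'E'
from meas import *
s=bot.read_state();print(s['position'],s['force'],s['opening'])
print(tgt(.3601,.2739,.043,66.6,s))
p,d=bot.capture("top");np.savez("pics/top4.npz",p=p,d=d)
q,e=bot.capture("side")
o=np.hstack([cv2.resize(p[130:330,90:250,::-1],(480,600),interpolation=cv2.INTER_CUBIC),cv2.resize(q[100:250,180:260,::-1],(320,600),interpolation=cv2.INTER_CUBIC)])
cv2.imwrite("pics/c4.png",o)
E
```

```text
[0.35935377 0.27317753 0.13135661] [ 0.32722093 -0.17568827  0.13595382] 0.9935089255022327
(array([ 0.3, 88.4,  0.8]), array([-0.1, -0.1,  0.1]))
```

View pics/c4.png

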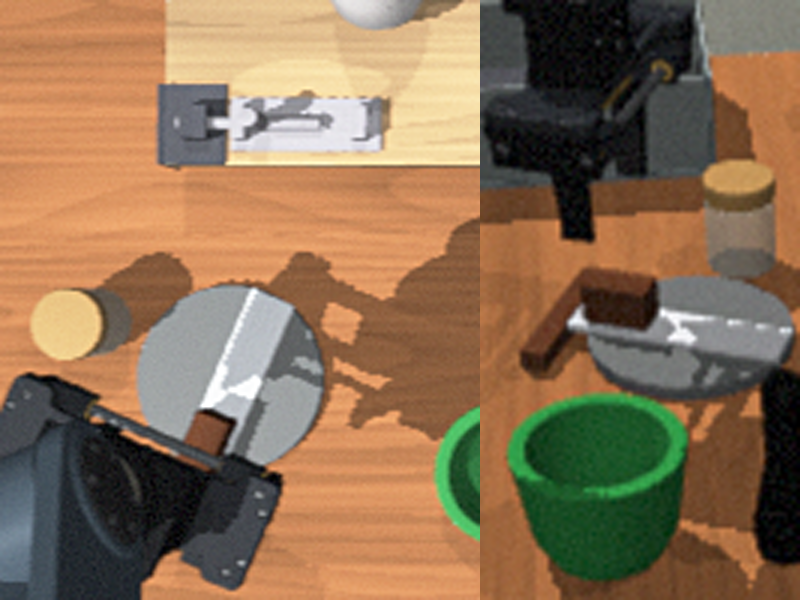

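The top crop shows the bolt rod spanning into the keeper and the knob now beside the left guide (~(171,168)), so the bolt is home. The square is undisturbed and the jaws straddle its grip. I'll descend.

Call:
{"api": "jog_arm", "payload": {
  "motion": [0,25,1,0,0,0,0,50,1,0,0,0,0,70,1,0,0,0,0,80,1,0,0,0,0,85,1,0,0,0,0,88,1,0,0,0,0,88,1,0,0,0]
}}

```text
time_s: 10.02
position: [0.3589, 0.2738, 0.0429]
tcp_rot: [[0.917, 0.001, 0.398], [-0.398, 0.0, 0.917], [0.001, -1.0, 0.001]]
force: [0.2, -0.1, -0.1]
opening: 0.998
```

Call:
{"api": "jog_arm", "payload": {
  "motion": [0,0,0,0,0,0,0,0,0,0,0,0,0,0,0,0,0,0,0,0,0,0,0,0,0,0,0,0,0,0,0,0,0,0,0,0],
  "gripper": 0
}}

```text
time_s: 10.78
position: [0.3586, 0.2737, 0.0425]
tcp_rot: [[0.917, -0.0, 0.398], [-0.398, -0.0, 0.917], [-0.0, -1.0, -0.0]]
force: [-0.6, -0.2, -0.3]
opening: 0.399
```

Call:
{"api": "jog_arm", "payload": {
  "motion": [0,0,0,0,0,0,0,0,0,0,0,0,0,0,0,0,0,0,0,0,0,0,0,0]
}}

```text
time_s: 11.28
position: [0.3586, 0.2736, 0.0425]
tcp_rot: [[0.917, -0.0, 0.398], [-0.398, -0.0, 0.917], [-0.0, -1.0, -0.0]]
force: [-0.3, -0.4, -0.0]
opening: 0.319
```

Call:
{"api": "jog_arm", "payload": {
  "motion": [0,-5,0,0,0,0,0,-15,0,0,0,0,0,-30,0,0,0,0,0,-50,0,0,0,0,0,-75,0,0,0,0,0,-100,0,0,0,0,0,-125,0,0,0,0,0,-140,0,0,0,0,0,-150,0,0,0,0,0,-150,0,0,0,0]
}}

```text
time_s: 12.52
position: [0.3587, 0.2737, 0.1933]
tcp_rot: [[0.917, 0.001, 0.398], [-0.398, 0.001, 0.917], [0.001, -1.0, 0.001]]
force: [0.4, -0.1, -1.3]
opening: 0.32
```

```bash
python3 - <<'E'
from meas import *
s=bot.read_state();print(s['position'],s['force'],s['opening'])
p,d=bot.capture("top");np.savez("pics/top5.npz",p=p,d=d)
q,e=bot.capture("side");np.savez("pics/side5.npz",p=q,d=e)
o=np.hstack([cv2.resize(p[180:330,90:220,::-1],(400,460),interpolation=cv2.INTER_CUBIC),cv2.resize(q[60:200,160:280,::-1],(400,460),interpolation=cv2.INTER_CUBIC)])
cv2.imwrite("pics/c5.png",o)
E
```

```text
[0.35872223 0.27373719 0.19325584] [ 0.39571974 -0.12494072 -1.34607097] 0.3200413686546054
```

View pics/c5.png

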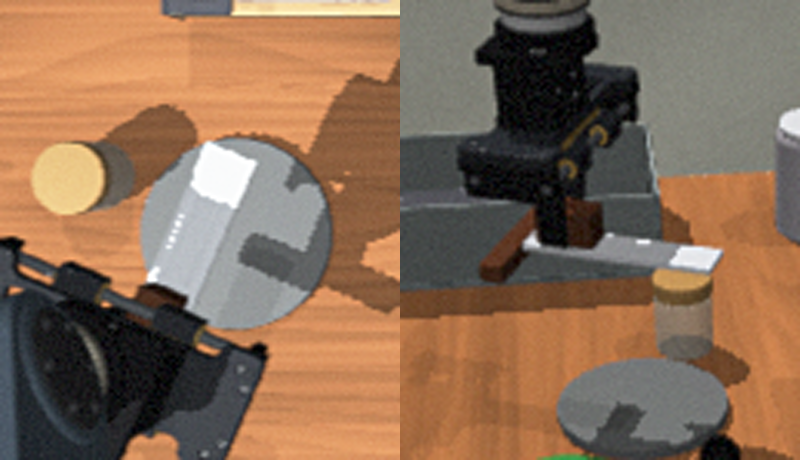

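The square is gripped at 28 mm, which matches the grip block, and hangs clear of the trivet. I'll measure its pose in the hand.

```bash
python3 - <<'E'
from meas import *
s=bot.read_state()
a=np.load("pics/top5.npz");C=cloud("top",a['d']);p=a['p'];hsv=cv2.cvtColor(p,cv2.COLOR_RGB2HSV)
R=s['tcp_rot'];t=s['position']
L=(C-t)@R   # tool coords: x along blade?, y down, z across
m=(L[...,0]>.03)&(L[...,0]<.16)&(abs(L[...,2])<.03)&(L[...,1]>0)&(L[...,1]<.05)&(hsv[...,1]<40)
print(m.sum(), np.median(L[m],0))
A=np.c_[L[m][:,0],np.ones(m.sum())];print("pitch fit (y=a x+b)",np.linalg.lstsq(A,L[m][:,1],rcond=None)[0])
v,u=np.where(m);z=.168;P=(np.array([onz("top",x,y,z) for x,y in zip(u,v)])-t)@R*1000
print([np.round(k,2) for k in cv2.minAreaRect(P[:,[0,2]].astype(np.float32))],P.min(0),P.max(0))
# side camera blade depth, fence
b=np.load("pics/side5.npz");D=(cloud("side",b['d'])-t)@R
h2=cv2.cvtColor(b['p'],cv2.COLOR_RGB2HSV)
m=(D[...,0]>.04)&(D[...,0]<.16)&(abs(D[...,2])<.03)&(D[...,1]>.0)&(D[...,1]<.05)&(h2[...,1]<40)
A=np.c_[D[m][:,0],np.ones(m.sum())];print("side",m.sum(),np.linalg.lstsq(A,D[m][:,1],rcond=None)[0],D[m].min(0),D[m].max(0),np.median(D[m][:,2]))
m=(D[...,0]<-.02)&(D[...,0]>-.07)&(abs(D[...,2])<.07)&(D[...,1]>.01)&(D[...,1]<.06)
print("fence side",m.sum(),D[m].min(0),D[m].max(0),np.percentile(D[m][:,0],[5,50,95]))
E
```

```text
877 [0.07976048 0.02340859 0.00171962]
pitch fit (y=a x+b) [0.00206818 0.02332206]
[array([79.26,  1.76]), array([ 37.04, 103.18]), np.float64(89.96)] [ 27.67875899  24.19261887 -16.78337958] [130.84405121  24.2714586   20.27648316]
side 262 [-0.00058686  0.02650117] [ 0.04075278  0.02302053 -0.0211318 ] [0.13064454 0.03259421 0.022877  ] -0.0032197243340357793
fence side 197 [-0.05171992  0.0238634  -0.06318589] [-0.02017272  0.04287563  0.04633297] [-0.04859036 -0.03651137 -0.02748258]
```

The square hangs level and aligned in the hand. Its origin is 29 mm behind the TCP along the blade, and its underside is 30.5 mm below. Next I'll compute the transfer.

```bash
python3 - <<'E'
from meas import *
s=bot.read_state()
for w in [(.42,.16,.205),(.42,.047,.205),(.50,.047,.205),(.585,.047,.205)]:print(w,tgt(*w,89.45,s))
E
```

```text
(0.42, 0.16, 0.205) (array([101.9, -12.7, -79.5]), array([  0. , -22.9,  -0. ]))
(0.42, 0.047, 0.205) (array([ 146.9,  -12.7, -183.2]), array([  0. , -22.9,  -0. ]))
(0.5, 0.047, 0.205) (array([ 220.3,  -12.8, -151.3]), array([  0. , -22.9,  -0. ]))
(0.585, 0.047, 0.205) (array([ 298.2,  -12.8, -117.5]), array([  0. , -22.9,  -0. ]))
```

Call:
{"api": "jog_arm", "payload": {
  "motion": [10,-2,-8,0,-2,0,30,-5,-25,0,-5,0,55,-8,-45,0,-10,0,80,-12,-65,0,-15,0,102,-13,-85,0,-19,0,116,-13,-115,0,-23,0,130,-13,-145,0,-23,0,142,-13,-170,0,-23,0,147,-13,-183,0,-23,0,155,-13,-180,0,-23,0,180,-13,-169,0,-23,0,210,-13,-156,0,-23,0,240,-13,-143,0,-23,0,270,-13,-130,0,-23,0,290,-13,-121,0,-23,0,298,-13,-118,0,-23,0,298,-13,-118,0,-23,0,298,-13,-118,0,-23,0]
}}

```text
time_s: 14.88
position: [0.5837, 0.0473, 0.2052]
tcp_rot: [[1.0, -0.002, 0.008], [-0.008, 0.0, 1.0], [-0.002, -1.0, 0.0]]
force: [-0.8, -1.2, -1.1]
opening: 0.318
```

```bash
python3 - <<'E'
from meas import *
s=bot.read_state();print(s['position'],s['force'],s['opening'])
print(tgt(.590,.047,.126,89.45,s))
p,d=bot.capture("top");np.savez("pics/top6.npz",p=p,d=d)
q,e=bot.capture("side");np.savez("pics/side6.npz",p=q,d=e)
o=np.hstack([cv2.resize(p[80:250,140:340,::-1],(400,340),interpolation=cv2.INTER_CUBIC),cv2.resize(q[80:250,230:430,::-1],(400,340),interpolation=cv2.INTER_CUBIC)])
cv2.imwrite("pics/c6.png",o)
E
```

```text
[0.5837099  0.04729034 0.20524624] [-0.78432503 -1.20569821 -1.12741683] 0.31847612136846554
(array([ 6.4, 79.2, -0.3]), array([-0. ,  0.1, -0.1]))
```

View pics/c6.png

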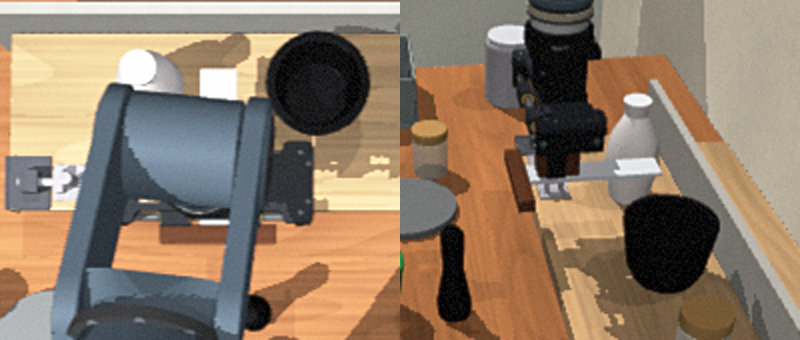

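The blade lies over the gap, between the vase (~(210,115)) and the mortar (~(299,121)), with the fence in front of the edge. I'll lower it with the fence still 15 mm short of the edge.

Call:
{"api": "jog_arm", "payload": {
  "motion": [3,15,0,0,0,0,6,35,0,0,0,0,6,55,0,0,0,0,6,68,0,0,0,0,6,75,0,0,0,0,6,79,0,0,0,0,6,79,0,0,0,0]
}}

```text
time_s: 15.85
position: [0.5912, 0.0467, 0.1267]
tcp_rot: [[1.0, 0.0, 0.008], [-0.008, -0.0, 1.0], [0.0, -1.0, -0.0]]
force: [0.4, 0.2, -0.4]
opening: 0.318
```

```bash
python3 - <<'E'
from meas import *
s=bot.read_state();print(s['position'],s['force'],s['opening'])
print(tgt(.604,.047,.1205,89.45,s))
p,d=bot.capture("top")
q,e=bot.capture("side");np.savez("pics/side7.npz",p=q,d=e)
o=np.hstack([cv2.resize(p[80:210,150:330,::-1],(400,289),interpolation=cv2.INTER_CUBIC),cv2.resize(q[120:250,250:400,::-1],(400,347),interpolation=cv2.INTER_CUBIC)[:289]])
cv2.imwrite("pics/c7.png",o)
E
```

```text
[0.59115302 0.0467466  0.12666788] [ 0.42057587  0.22566434 -0.40073951] 0.31823150796523797
(array([12.8,  6.2,  0.4]), array([0. , 0.1, 0. ]))
```

View pics/c7.png

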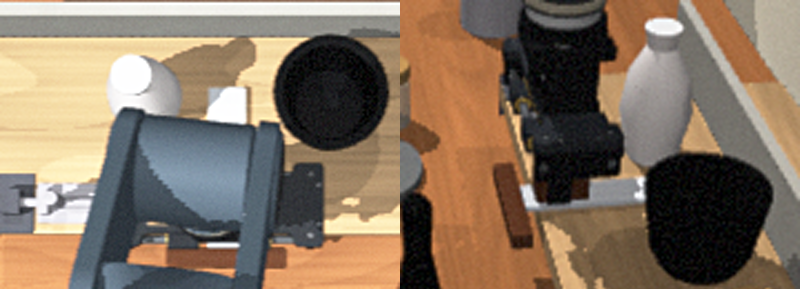

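Call:
{"api": "jog_arm", "payload": {
  "motion": [0,2,0,0,0,0,0,4,0,0,0,0,0,5,0,0,0,0,0,6,0,0,0,0,0,6,0,0,0,0]
}}

```text
time_s: 16.58
position: [0.5911, 0.0467, 0.1206]
tcp_rot: [[1.0, 0.0, 0.008], [-0.008, -0.0, 1.0], [0.0, -1.0, -0.0]]
force: [0.4, -0.1, -2.3]
opening: 0.317
```

Call:
{"api": "jog_arm", "payload": {
  "motion": [0,1,0,0,0,0,0,1,0,0,0,0,0,1,0,0,0,0]
}}

```text
time_s: 16.95
position: [0.5911, 0.0467, 0.1206]
tcp_rot: [[1.0, 0.001, 0.008], [-0.008, -0.0, 1.0], [0.001, -1.0, -0.0]]
force: [-0.8, 0.4, 5.2]
opening: 0.32
```

Call:
{"api": "jog_arm", "payload": {
  "motion": [0,1,0,0,0,0,0,1,0,0,0,0,0,1,0,0,0,0]
}}

```text
time_s: 17.32
position: [0.591, 0.0467, 0.1205]
tcp_rot: [[1.0, 0.001, 0.008], [-0.008, -0.0, 1.0], [0.001, -1.0, -0.0]]
force: [-2.8, 0.1, 11.5]
opening: 0.324
```

The blade touched down at z=0.1206, as predicted. I'll ease the press and slide forward until the fence meets the edge.

Call:
{"api": "jog_arm", "payload": {
  "motion": [0,-2,0,0,0,0,2,-2,0,0,0,0,4,-2,0,0,0,0,6,-2,0,0,0,0,8,-2,0,0,0,0,10,-2,0,0,0,0,11,-2,0,0,0,0,11,-2,0,0,0,0]
}}

```text
time_s: 18.32
position: [0.6022, 0.0466, 0.1206]
tcp_rot: [[1.0, 0.0, 0.008], [-0.008, -0.0, 1.0], [0.0, -1.0, -0.0]]
force: [-2.6, 0.7, 3.3]
opening: 0.321
```

Call:
{"api": "jog_arm", "payload": {
  "motion": [1,0,0,0,0,0,2,0,0,0,0,0,2,0,0,0,0,0]
}}

```text
time_s: 18.7
position: [0.6042, 0.0466, 0.1205]
tcp_rot: [[1.0, 0.0, 0.008], [-0.008, -0.0, 1.0], [0.0, -1.0, -0.0]]
force: [-2.1, -0.4, 2.9]
opening: 0.316
```

Call:
{"api": "jog_arm", "payload": {
  "motion": [1,0,0,0,0,0,2,0,0,0,0,0,2,0,0,0,0,0]
}}

```text
time_s: 19.08
position: [0.6056, 0.0466, 0.1206]
tcp_rot: [[1.0, -0.001, 0.008], [-0.008, -0.0, 1.0], [-0.001, -1.0, -0.0]]
force: [-3.7, 0.0, 4.3]
opening: 0.313
```

```bash
python3 - <<'E'
from meas import *
s=bot.read_state();print(s['position'],s['force'],s['moment'])
p,d=bot.capture("top")
q,e=bot.capture("side")
o=np.hstack([cv2.resize(p[90:210,170:330,::-1],(400,300),interpolation=cv2.INTER_CUBIC),cv2.resize(q[140:230,270:390,::-1],(400,300),interpolation=cv2.INTER_CUBIC)])
cv2.imwrite("pics/c8.png",o)
E
```

```text
[0.60558945 0.04663016 0.12056206] [-3.72340814  0.04541571  4.33364432] [-0.04718578  0.59971639 -0.00682019]
```

View pics/c8.png

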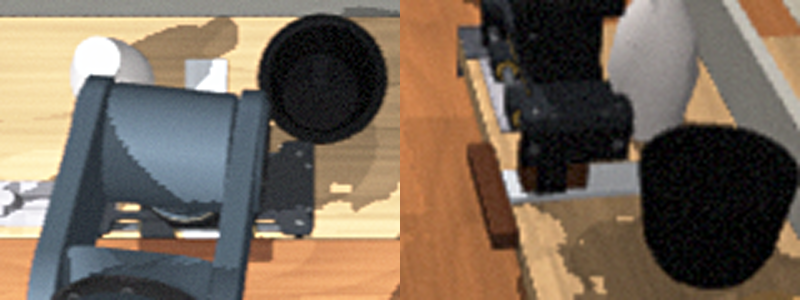

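The fence is almost at the edge, but the gripper body's corner (~(286,147)) is only a couple of mm from the mortar rim. So I won't push further with this grip. I'll release, rise, and nudge the fence home from the front with shut fingers.

Call:
{"api": "jog_arm", "payload": {
  "motion": [0,0,0,0,0,0,0,0,0,0,0,0,0,0,0,0,0,0,0,0,0,0,0,0,0,0,0,0,0,0],
  "gripper": 0.6
}}

```text
time_s: 19.8
position: [0.6061, 0.0466, 0.1205]
tcp_rot: [[1.0, 0.0, 0.008], [-0.008, 0.0, 1.0], [0.0, -1.0, 0.0]]
force: [0.2, -0.3, -0.8]
opening: 0.593
```

Call:
{"api": "jog_arm", "payload": {
  "motion": [0,-5,0,0,0,0,0,-20,0,0,0,0,0,-45,0,0,0,0,0,-70,0,0,0,0,-20,-80,0,0,0,0,-50,-80,0,0,0,0,-72,-80,0,0,0,0,-72,-80,0,0,0,0]
}}

```text
time_s: 20.8
position: [0.5329, 0.0474, 0.2017]
tcp_rot: [[1.0, 0.0, 0.008], [-0.008, 0.0, 1.0], [0.0, -1.0, 0.0]]
force: [0.1, -0.4, 0.6]
opening: 0.6
```

```bash
python3 - <<'E'
from meas import *
s=bot.read_state();print(s['position'],s['force'],s['opening'])
p,d=bot.capture("top");np.savez("pics/top9.npz",p=p,d=d)
q,e=bot.capture("side");np.savez("pics/side9.npz",p=q,d=e)
o=np.hstack([cv2.resize(p[90:210,170:330,::-1],(400,300),interpolation=cv2.INTER_CUBIC),cv2.resize(q[140:230,270:390,::-1],(400,300),interpolation=cv2.INTER_CUBIC)])
cv2.imwrite("pics/c9.png",o)
E
```

```text
[0.5328593  0.04740966 0.2016566 ] [ 0.0627532  -0.38594605  0.58361641] 0.600292077360066
```

View pics/c9.png

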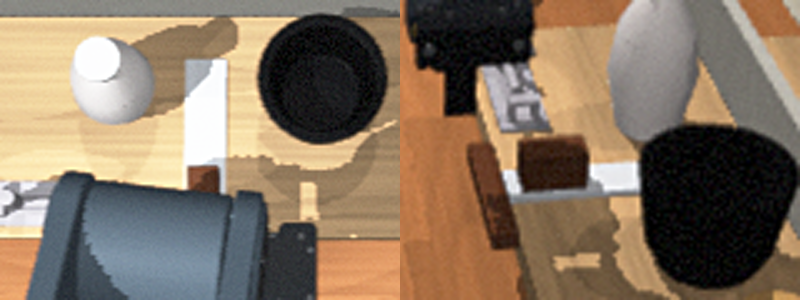

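Square released; mortar and vase haven't moved. Now close the fingers, lower in front of the fence, and nudge.

Call:
{"api": "jog_arm", "payload": {
  "motion": [0,15,0,0,0,0,0,35,0,0,0,0,0,55,0,0,0,0,0,75,0,0,0,0,0,88,0,0,0,0,0,95,0,0,0,0,0,95,0,0,0,0],
  "gripper": 0
}}

```text
time_s: 21.78
position: [0.534, 0.0472, 0.105]
tcp_rot: [[1.0, -0.001, 0.008], [-0.008, 0.0, 1.0], [-0.001, -1.0, 0.0]]
force: [-0.0, 0.1, 0.9]
opening: 0.01
```

Call:
{"api": "jog_arm", "payload": {
  "motion": [2,0,0,0,0,0,4,0,0,0,0,0,6,0,0,0,0,0,8,0,0,0,0,0,9,0,0,0,0,0,10,0,0,0,0,0,10,0,0,0,0,0]
}}

```text
time_s: 22.65
position: [0.544, 0.0471, 0.1055]
tcp_rot: [[1.0, 0.0, 0.008], [-0.008, -0.0, 1.0], [0.0, -1.0, -0.0]]
force: [-0.2, 0.2, -0.4]
opening: 0.003
```

Call:
{"api": "jog_arm", "payload": {
  "motion": [1,0,0,0,0,0,2,0,0,0,0,0,3,0,0,0,0,0,4,0,0,0,0,0,4,0,0,0,0,0]
}}

```text
time_s: 23.28
position: [0.5449, 0.0472, 0.1052]
tcp_rot: [[1.0, -0.007, 0.007], [-0.007, 0.0, 1.0], [-0.007, -1.0, 0.0]]
force: [-7.0, -1.2, 4.2]
opening: 0.004
```

Call:
{"api": "jog_arm", "payload": {
  "motion": [1,0,0,0,0,0,2,0,0,0,0,0,2,0,0,0,0,0]
}}

```text
time_s: 23.65
position: [0.5449, 0.0473, 0.105]
tcp_rot: [[1.0, -0.011, 0.007], [-0.007, 0.0, 1.0], [-0.011, -1.0, 0.0]]
force: [-9.1, -1.5, 7.0]
opening: 0.007
```

The fence is at a firm stop: 9 N and no further motion. I'll back off, rise, and retreat clear to look.

Call:
{"api": "jog_arm", "payload": {
  "motion": [-5,0,0,0,0,0,-14,0,0,0,0,0,-18,-15,0,0,0,0,-18,-50,0,0,0,0,-18,-95,0,0,0,0,-18,-130,20,0,0,0,-18,-145,60,0,0,0,-18,-145,110,0,0,0,-18,-145,160,0,0,0,-18,-145,210,0,0,0,-18,-145,260,0,0,0,-18,-145,310,0,0,0,-18,-145,330,0,0,0,-18,-145,330,0,0,0]
}}

```text
time_s: 25.4
position: [0.5345, 0.3779, 0.2511]
tcp_rot: [[1.0, 0.001, 0.006], [-0.006, -0.0, 1.0], [0.001, -1.0, -0.0]]
force: [0.5, 0.1, -0.1]
opening: 0.006
```

```bash
python3 - <<'E'
from meas import *
s=bot.read_state();print(s['position'],s['force'],s['time_s'])
p,d=bot.capture("top");np.savez("pics/top10.npz",p=p,d=d)
q,e=bot.capture("side");np.savez("pics/side10.npz",p=q,d=e)
o=np.vstack([np.hstack([p[:,:,::-1],q[:,:,::-1]]).astype(np.uint8)]);o=cv2.resize(o,(800,300))
z=np.hstack([cv2.resize(p[90:210,170:330,::-1],(400,300),interpolation=cv2.INTER_CUBIC),cv2.resize(q[140:230,270:390,::-1],(400,300),interpolation=cv2.INTER_CUBIC)])
cv2.imwrite("pics/c10.png",np.vstack([o,z]))
E
```

```text
[0.53448966 0.37791976 0.25105294] [ 0.47247298  0.0533162  -0.06850604] 25.4
```

View pics/c10.png

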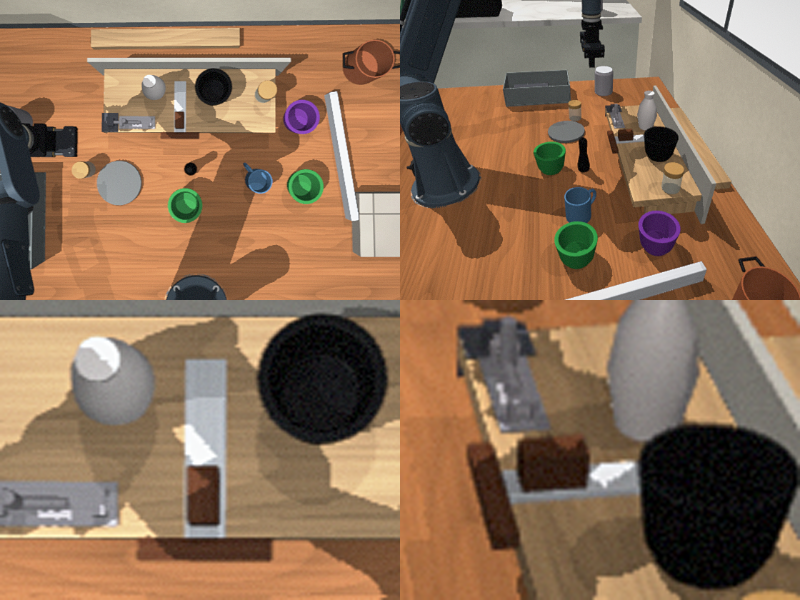

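All else looks in place: the square lies in the gap, fence along the front edge, and the bolt is home. I'll measure flushness, flatness, and whether anything shifted.

```bash
python3 - <<'E'
from meas import *
a0=np.load("pics/top0.npz");a=np.load("pics/top10.npz");p=a['p'];C=cloud("top",a['d']);Z=C[...,2];hsv=cv2.cvtColor(p,cv2.COLOR_RGB2HSV)
f=np.zeros((420,560),bool);f[183:200,215:290]=1
f&=(Z>.06)&(hsv[...,2]<125);v,u=np.where(f)
f[:186]=0
v,u=np.where(f)
P=np.array([onz("top",x,y,.095)[:2] for x,y in zip(u,v)])*1000
print("fence rect",[np.round(k,2) for k in cv2.minAreaRect(P.astype(np.float32))],u.min(),u.max(),v.min(),v.max())
# outer edge by red channel, subpixel
g=p[...,0].astype(float);pts=[]
for x in range(229,275):
    c=g[188:202,x];mid=(c[:3].mean()+c[-5:].mean())/2;i=np.where(c>mid)[0][0];pts.append((x,188+i-1+(mid-c[i-1])/(c[i]-c[i-1])))
Q=np.array([onz("top",x,y,.095)[:2] for x,y in pts]);k=np.polyfit(Q[:,1],Q[:,0],1);print("fence outer slope deg",np.degrees(np.arctan(k[0])),"x at y=.046",np.polyval(k,.046))
bl=np.zeros((420,560),bool);bl[115:160,235:270]=1;bl&=(hsv[...,1]<45)&(Z<.11)&(Z>.08);v,u=np.where(bl)
P=np.array([onz("top",x,y,.095)[:2] for x,y in zip(u,v)])*1000
print("blade",[np.round(k,2) for k in cv2.minAreaRect(P.astype(np.float32))],P[:,0].max())
A=np.c_[P/1000,np.ones(len(P))];print("blade z fit",np.linalg.lstsq(A,Z[bl],rcond=None)[0],np.median(Z[bl]))
m=(p.max(-1)<60)&(Z>.16)&(Z<.18);m[:, :250]=0;m[:,350:]=0;print("mortar",cv2.minEnclosingCircle(C[m][:,:2].astype(np.float32)))
Z0=cloud("top",a0['d'])
m0=(a0['p'].max(-1)<60)&(Z0[...,2]>.16)&(Z0[...,2]<.18);m0[:, :250]=0;m0[:,350:]=0;print("mortar0",cv2.minEnclosingCircle(Z0[m0][:,:2].astype(np.float32)))
D=np.abs(Z-Z0[...,2]);D[a['d']==0]=0
n,l,st,ct=cv2.connectedComponentsWithStats(((D>.015)).astype(np.uint8))
for i in range(1,n):
    if st[i,4]>25:print("changed",st[i],ct[i].round(0))
b=np.load("pics/side10.npz")['p'];z=cv2.resize(b[165:235,275:345,::-1],(600,600),interpolation=cv2.INTER_CUBIC)
cv2.imwrite("pics/c11.png",z)
# knob
ys,xs=np.where((Z>.135)&(C[...,0]>.58)&(C[...,0]<.63)&(C[...,1]>.15)&(C[...,1]<.26));k=onz("top",xs.mean(),ys.mean(),.142);print("knob",len(xs),k,"shelf y",k[1]-.0185)
E
```

```text
fence rect [array([565.25,  48.66]), array([115.92,  15.64]), np.float64(89.66)] 225 277 186 193
fence outer slope deg 1.247972537726013 x at y=.046 0.5551536627313112
blade [array([682.97,  46.07]), array([35.87, 99.13]), np.float64(89.79)] 732.5947092767071
blade z fit [-0.00521944  0.03393727  0.09740344] 0.09553426970947432
mortar ((0.7013252377510071, -0.05485625937581062), 0.0541091114282608)
mortar0 ((0.7021570205688477, -0.05623948574066162), 0.05401363968849182)
changed [    0   143   109   277 14270] [ 32. 270.]
changed [244 156  14  24 327] [250. 168.]
changed [169 166   9   8  55] [173. 169.]
changed [188 166   8   9  50] [192. 169.]
changed [225 184  54  11 440] [251. 189.]
changed [128 266  49  42 642] [155. 286.]
knob 37 [0.60764793 0.21442325 0.142     ] shelf y 0.19592324646236586
```

View pics/c11.png

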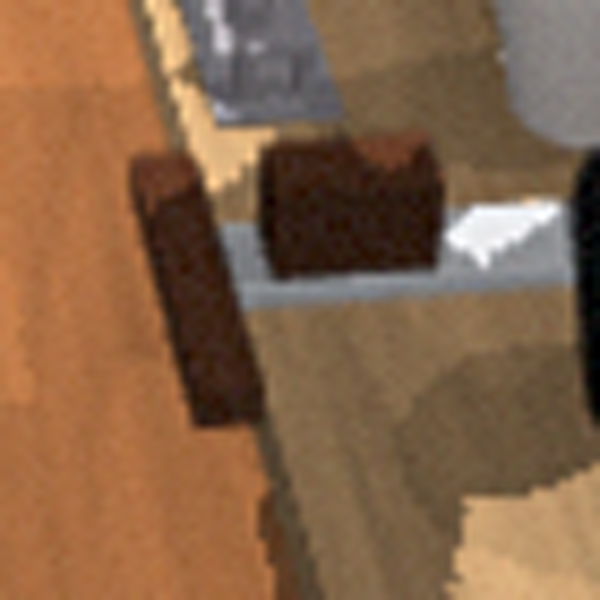

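```bash
python3 - <<'E'
from meas import *
a=np.load("pics/top10.npz");p=a['p'];S=cv2.cvtColor(p,cv2.COLOR_RGB2HSV)[...,1].astype(float)
for side in("L","R"):
    pts=[]
    for v in range(117,154):
        c=S[v,232:278];mid=55.
        idx=np.where(c<mid)[0]
        i=idx.min() if side=="L" else idx.max()
        j=i-1 if side=="L" else i+1
        pts.append((232+i+(j-i)*(mid-c[i])/(c[j]-c[i]),v))
    Q=np.array([onz("top",x,y,.095)[:2] for x,y in pts]).astype(np.float32)
    vx,vy,x0,y0=cv2.fitLine(Q,cv2.DIST_HUBER,0,.0003,.001).ravel()
    if vx<0:vx,vy=-vx,-vy
    print(side,"blade yaw",np.degrees(np.arctan2(vy,vx)),"y at x=.65",y0+(.65-x0)*vy/vx)
# fence outer bottom edge from side view? shelf edge visible both sides of fence in top
g=p[...,0].astype(float)
for x in(226,230,235,240,245,250,255,260,265,270,275):print(x,g[182:198,x].astype(int))
E
```

```text
L blade yaw -0.43702528 y at x=.65 0.065890685Traceback (most recent call last):
  File "<stdin>", line 10, in <module>
IndexError: index 46 is out of bounds for axis 0 with size 46
```

The blade edge runs at −0.44° against the shelf's −0.55°, so the fence is parallel to within about 0.2 mm over its length. The knob is at shelf y≈196 mm, which is home. The depth changes are limited to the square, the knob and the arm. I'll hand in.

```bash
python3 -c "
from rig import bot
print(bot.read_state()['time_s']);print(bot.hand_in())"
```

```text
25.5
the job is handed in; nothing more can be done
None
```

The bolt is home in the keeper and the T-square is laid ready on the shelf. I handed in at 25.5 s with the gripper clear of everything.

**What I did**
- **Bolt:** I pushed the knob with shut fingers until it hit the hard stop, reaching 12 N with no further travel.
- **T-square:** I lifted it off the trivet by its grip and set it flat in the gap between the mortar and the vase. I slid it almost to the shelf edge, then let go because the gripper's body was about 2 mm from the mortar rim. I finished by nudging the fence from the front with shut fingers, to a firm stop at 9 N.

**Last checks**
- **Bolt knob:** it measures y≈196 mm in the shelf's frame, against 195 mm for home.
- **Blade:** flat on the shelf, at −0.44° against the shelf's −0.55°, with about 20 mm clear to the vase and 29 mm to the mortar.
- **Everything else:** comparing depth images before and after showed changes only at the square, the knob and the arm. The mortar measured within 1.6 mm of where it started, which is about the measurement noise.

**Disagreements**
- **Fence angle:** fitting the fence's shaded outer edge gave about 0.7° of tilt against the shelf. I trusted the blade edge and the firm stop instead.
- **Blade's right edge:** I measured the blade angle from its left edge only, because the right-edge fit failed.

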